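# Clip the fish scoop to the counter's snap hook

## Task

Clip the hand scoop to the snap hook on the counter: push the eye at the end of its handle down over the hook's nose and against the sprung gate until it passes inside and the gate snaps shut behind it. Then prove that it is caught: pull the handle end up so that the eye bears on the shut gate from below (how high the hook stands has to be felt), with a steady 4 to 10 newtons, for about a second. Finally lay the scoop flat on the counter, still clipped, and let go; never load the hook with more than 20 newtons, and leave the dish, jar and brush where they are.

Things in the scene. Friction and masses are not known exactly. Their poses are not given: they have to be found in the camera images.
- hook: Upright steel snap hook of 7 mm bar over a 74 x 50 x 3 mm plate fixed to the counter. This pose is the plate's: origin at its centre on the counter, x from the open nose to the closed back, z up. The hook lies in the plane y = 0, nose at x = -20 mm, back at x = +18 mm. Heights are given for the hook at its lowest: nose top z = 67 mm, back 63, top of bottom bar 10 mm.
- hook_foot (a point): Point on the plate under the nose tip, x = -17 mm, y = 0, on the counter, hook's axes. Above the plate the hook stands on a stiff stem that sticks out by 0 to 12 mm, which no reading tells: its true heights are up to 12 mm more than stated. The stem does not move under 40 N. The nose tip leans 3 mm in over the gate's end, inner edge at x = -13.5 mm. The mouth opens upwards.
- gate (a joint): Sprung gate: 6 mm round bar, 31 mm long, pivoted on the back at x = 18, z = 56 mm (plus the stem's 0 to 12), level when shut. 0 = shut; grows (rad, to 1.15) as its nose end is pushed down; it cannot open upwards. Spring 0.09 Nm shut, 0.15 Nm at 0.6 rad: the eye must press with 4 to 8 N. When the ring is some 20 to 25 mm below the pivot it slips off and shuts above it.
- scoop_grip (a point): Middle of the handle of the loose aluminium hand scoop, the place to grasp: black bar, 14 mm wide and high, from 44 mm behind to 30 mm ahead of this point, 26 mm above the bowl's underside (so above the counter when flat). x along the handle to the eye, z up. The bowl (90 mm long, 62 wide, 36 high) begins 45 mm behind this point. Weight about 0.18 kg.
- scoop_eye (a point): Centre of the scoop's eye, a fixed flat ring, 55 mm ahead of scoop_grip, same height and axes. 5 mm bar, inner diameter 25, outer 35 mm. It goes down around the nose, handle on the -x side along the hook's x, its centre near x = -21.5 (within 4), y = 0 mm; farther in, the gate jams. Clipped and flat it is 26 mm above the counter; pulled up to the shut gate 50 to 62 mm.
- scoop: The whole scoop, as one rigid body; origin under the middle of the handle, level with the underside of the bowl, 26 mm below scoop_grip; x towards the eye, z up.
- dish: Bystander: round steel dish, 100 mm across, 45 mm high; origin under its centre.
- jar: Bystander: glass jar, 64 mm across, 100 mm high; origin under its centre.
- brush: Bystander: hand brush lying on the counter, 170 mm long; origin under its middle.
Things that resemble listed ones, but are neither listed nor needed, are in the scene too. What is meant by the scoop is not green or orange, and is the smaller of those in its own colour.

How it is judged (in metres and radians):
On the way, in this order (a step that is already met when the one before it is completed fails the run):
1. the eye has passed the gate: it surrounds the nose below the gate, and the gate is shut (x of scoop_eye in the frame of hook between -0.037 and -0.004 m and y of scoop_eye in the frame of hook between -0.011 and 0.011 m and value of joint gate below 0.12 rad and z of scoop_eye in the frame of hook below 0.048 m), for 0.1 s.
2. pull test: the eye bears on the shut gate from below with 3 to 12 N (x of scoop_eye in the frame of hook between -0.037 and -0.004 m and y of scoop_eye in the frame of hook between -0.011 and 0.011 m and value of joint gate below 0.12 rad and z of scoop_eye in the frame of hook between 0.04 and 0.066 m and contact force between scoop and hook between 3 and 12 N), for 0.5 s.
At the end, for the whole second after the job is handed in: The eye is round the hook's nose inside the hook (its centre at x -37 to -4 mm, y within 11 mm of the hook's frame, 18 to 34 mm above the counter), the gate is shut (below 0.12 rad), and the scoop lies flat (within 0.12 rad) and still on the counter, released (x of scoop_eye in the frame of hook between -0.037 and -0.004 m and y of scoop_eye in the frame of hook between -0.011 and 0.011 m and value of joint gate below 0.12 rad and z of scoop_eye in the frame of hook between 0.018 and 0.034 m and angle between scoop's own z axis and vertical below 0.12 rad and linear speed of scoop below 0.02 m/s and angular speed of scoop below 0.2 rad/s); the robot touches nothing.
It fails at once if the scoop loads the hook with more than 20 N (contact force between scoop and hook above 20 N).
It fails at once if the dish is moved by more than 15 mm (distance of dish from where it was at the start of the episode above 0.015 m).
It fails at once if the jar is moved by more than 15 mm (distance of jar from where it was at the start of the episode above 0.015 m).
It fails at once if the brush is moved by more than 15 mm (distance of brush from where it was at the start of the episode above 0.015 m).
It also fails if it takes over 72 s, if anything falls off the work surface, if the arm or the gripper's body presses on something with over 40 N, if the wrist force passes 120 N, or if a joint passes its speed limit or range.

## Robot

A 6-joint arm with a two-finger parallel gripper is mounted at the origin on the work surface. World frame = base frame: x ahead of the robot, y to its left, z up, the work surface at z = 0. Lengths are in mm, angles in degrees, forces in N, time in s.
With the tool pointing down it reaches from about 250 to 800 mm from the base axis. Payload 8.5 kg.
Tool frame: the origin (TCP) lies at the very end of the fingers, on their centre line; the grasp point (between the pads) lies 19 mm behind it; z points along the fingers, y is the direction in which the jaws open and shut (so a half turn about z gives the same grasp; the last joint's range is limited). The gripper opens to 85 mm and grips with 20 to 120 N. Pads are 22 mm wide; open, the fingers measure 114 mm over their backs; the gripper's body (76 mm by 85 mm) begins 54 mm behind the grasp point. The pads swing forward as they close: fully open they stand 13 mm farther back than shut.
Start: joints at [66.921, 13.648, -0.773, 75.585, 0, 90], TCP at [205.779, 482.943, 231.276] pointing down, gripper open.
Joint ranges: [-152.45, 152.45], [-59.26, 108.67], [-65.41, 83.53], [-104.44, 129.93], [-82.83, 76.93], [-180, 180]. Speed limits (degrees/s): [127.2, 127.2, 159.86, 180, 180, 180].

## Interface

Orientations are given as [roll, pitch, yaw] about the fixed x, y, z axes, in that order (R = Rz(yaw) Ry(pitch) Rx(roll)).
In Python, from rig import * gives the robot as it stands.
- The arm moves only by the tool apply_moves, never from a script. Its argument "plan" is a list that holds one entry, the list of rows, each a list of 7 numbers: the turn, a rotation vector about the tool's x, y, z in degrees, then the shift along the tool's x, y, z in m, then the finger opening in m, from 0 to 0.0854. In form: [[[wx, wy, wz, dx, dy, dz, claw], ...]]. A call has 1 to 20 rows; each row shifts and turns the pose as measured when the row begins, along the tool's axes as they then stand; what a row does not reach is not made up. A row lasts 1/10 s, in which the tool goes at most 50 mm and 8.59 degrees, less where a joint would pass 70% of its speed; a pose out of reach is approached as far as the arm can. A call with a gripper value outside its range is refused whole. The fingers move at their own pace and stop on an object; "force" is the grip in N (left out, the last holds). Time passes only in rows, so rows that do not move let the fingers close. It gives the time, the measured TCP pose, the force and the opening at its end, in the units of the state.
- read_state(): the state, without advancing time (a new reading comes with each control period).
- grab_frame(name): name is "scene" or "top"; returns (picture, depth): 480x640x3 uint8, red, green, blue; 480x640 float32, mm along the optical axis (not along the pixel's ray), 0 where there is no reading.
- get_calibration(name): a dict with "camera_matrix" (3x3 intrinsics, pixels), "dist" ([k1, k2, p1, p2, k3] as OpenCV has them; the pictures are not rectified), "position" and "orientation" of the camera in the world. Camera axes: x right, y up, looking along -z (the intrinsics and any distortion apply to the point x, -y, -z); pixel columns grow to the right and rows downward; lengths in mm; the calibration is good to about 2 mm. A picture is of the moment at which its call begins. get_calibration takes no time and is no camera call.
- close_job(): hands the job in, once; it reports no verdict.
The state is a dict: "time_s": time; "qpos": joint angles; "dq": joint speeds; "joint_efforts": joint torques, N m; "position": TCP position; "eef_rot": TCP orientation; "ft_force": force on the tool from outside, world axes, zero at the start; "moment": the same for the moment, N m; "width": finger opening in mm.
Only numpy, scipy, OpenCV 4.12 (cv2) and the standard library are available. Lean on these libraries where they do the work, as an engineer would, in place of code of your own. Each camera call takes 0.05 s, during which the arm holds its last target.

## Working session

There is one attempt and no reset: what is moved stays moved. The work goes in short steps, Python scripts to look and compute and a tool call to move; the robot and the scene stay as the last step left them, time stands still between calls to the robot, and variables do not carry over. Pictures are saved under pics/ and viewed, and the job is handed in when it is done.

Besides the shell and the picture viewer there is one more tool, called by a JSON object that holds its "name" and its "arguments", one argument or row to a line. apply_moves: Moves the arm, as the interface text tells. Its arguments: {"type":"object","properties":{"plan":{"type":"array","items":{"type":"array","items":{"type":"array","items":{"type":"number"}}}},"force":{"type":"number"}},"required":["plan"]}

```bash
mkdir -p pics
cat > h.py <<'E'
from rig import *
import numpy as np, cv2
E
python3 - <<'E'
from h import *
s=read_state();print(s)
for n in("scene","top"):
    p,d=grab_frame(n);cv2.imwrite(f"pics/{n}0.png",p[:,:,::-1]);np.savez(f"{n}0.npz",p=p,d=d)
    print(n,get_calibration(n),(d>0).mean())
E
```

```text
{'time_s': 0.0, 'qpos': array([ 6.69208737e+01,  1.36801824e+01, -8.16812037e-01,  7.55841959e+01,
       -2.63778157e-03,  8.99996604e+01]), 'dq': array([-0.11894447, -0.03979558, -0.06125625,  0.01974564, -0.01377722,
       -0.02489632]), 'joint_efforts': array([-1.36208961e-03, -5.38781905e+01,  3.46433115e+01,  1.84603070e-02,
       -3.94964923e-05, -1.21512750e-05]), 'position': array([205.65159462, 482.594533  , 230.68560456]), 'eef_rot': array([-1.79918810e+02,  2.63729774e-03,  1.56921217e+02]), 'ft_force': array([-1.01028865, -0.16633439, -0.29434834]), 'moment': array([ 0.01387061,  0.01431808, -0.0011695 ]), 'width': 85.35100066657904}
scene {'camera_matrix': array([[483.33736509,   0.        , 324.42130823],
       [  0.        , 483.33736509, 231.59831496],
       [  0.        ,   0.        ,   1.        ]]), 'dist': array([0.01810289, 0.        , 0.        , 0.        , 0.        ]), 'position': array([1418.83134947,  -11.91697368,  901.67982736]), 'orientation': array([46.84141519,  0.3195679 , 92.9338813 ])} 0.9959016927083333
top {'camera_matrix': array([[584.96787081,   0.        , 319.22134301],
       [  0.        , 584.96787081, 231.57544809],
       [  0.        ,   0.        ,   1.        ]]), 'dist': array([0.05647813, 0.        , 0.        , 0.        , 0.        ]), 'position': array([ 308.77877947,  -57.11241537, 1307.52711565]), 'orientation': array([ 10.5476477 ,   0.97557012, -89.64954849])} 0.9959733072916667
```

View pics/scene0.png

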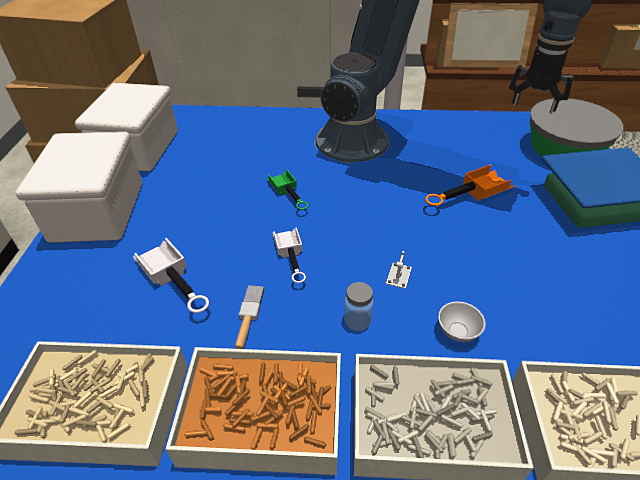

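View pics/top0.png

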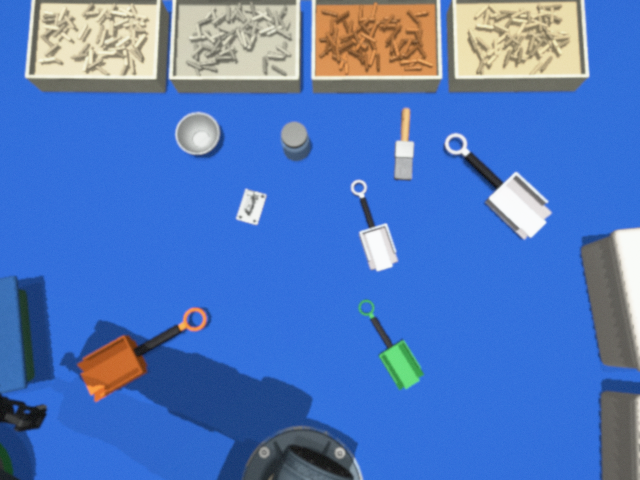

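The scoop is the smaller white one: eye at about (359,187) and bowl at (378,247) in the top view. The hook plate is at (251,206), the jar at (294,138), the dish at (198,134) and the brush at (404,145). Next I'll zoom in on the hook and scoop.

```bash
cat >> h.py <<'E'
from scipy.spatial.transform import Rotation as R
def cam(n):
    c=get_calibration(n); return c, R.from_euler('xyz',c['orientation'],degrees=True).as_matrix()
def ray(n,uv):
    c,M=cam(n); q=cv2.undistortPoints(np.array(uv,float).reshape(-1,1,2),c['camera_matrix'],c['dist'])[:,0]
    d=np.c_[q[:,0],-q[:,1],-np.ones(len(q))]@M.T
    return c['position'],d
def onz(n,uv,z):
    o,d=ray(n,uv); t=(z-o[2])/d[:,2]; return o+d*t[:,None]
def proj(n,P):
    c,M=cam(n); q=(np.array(P,float).reshape(-1,3)-c['position'])@M; q=q*[1,-1,-1]
    return cv2.projectPoints(q,np.zeros(3),np.zeros(3),c['camera_matrix'],c['dist'])[0][:,0]
def cloud(n,d):
    v,u=np.indices(d.shape); o,r=ray(n,np.c_[u.ravel(),v.ravel()])
    P=o+r*d.ravel()[:,None]   # r has unit optical depth
    return P.reshape(d.shape+(3,))
E
python3 - <<'E'
from h import *
t=np.load('top0.npz');s=np.load('scene0.npz')
def crop(p,x,y,w,h,k): return cv2.resize(np.ascontiguousarray(p[y:y+h,x:x+w,::-1]),None,fx=k,fy=k,interpolation=cv2.INTER_CUBIC)
cv2.imwrite('pics/c1.png',np.hstack([crop(t['p'],226,180,50,55,8),crop(s['p'],378,240,50,55,8)]))
cv2.imwrite('pics/c2.png',np.hstack([crop(t['p'],335,170,80,110,5),crop(s['p'],255,215,80,110,5)]))
for n,z in(('top',t),('scene',s)):
    P=cloud(n,z['d']); hsv=cv2.cvtColor(z['p'],cv2.COLOR_RGB2HSV)
    m=((hsv[...,1]<90)&(hsv[...,2]>60)).astype(np.uint8)
    k,l,st,ce=cv2.connectedComponentsWithStats(m)
    for i in range(1,k):
        if 30<st[i,4]<5000:
            q=P[l==i]; print(n,st[i],np.round(ce[i],1),np.round(np.median(q,0)),np.round(np.percentile(q[:,2],[5,95])))
E
```

```text
top [ 311    0  131   93 3342] [376.1  61.4] [ 889. -159.   59.] [ 6. 78.]
top [394 108  20  72 792] [403.6 154.9] [ 724. -225.   18.] [10. 23.]
top [ 175  112   45   43 1510] [197.4 133.3] [780. 250.  20.] [ 1. 46.]
top [281 122  27  31 640] [294.1 136.6] [743.  21.  99.] [ 72. 104.]
top [444 133  27  25 301] [457.2 145.2] [ 746. -349.   38.] [-2. 44.]
top [ 486  172   65   67 2494] [519.5 205.6] [ 610. -482.    9.] [ 1. 50.]
top [351 180  16  21 161] [359.  188.9] [ 646. -125.   27.] [-3. 33.]
top [236 189  31  36 732] [250.9 206.6] [607. 120.   4.] [-2. 63.]
top [ 359  216   39   55 1294] [378.2 246.5] [ 517. -166.    6.] [-1. 36.]
top [372 318  20  30 147] [381.4 332.3] [ 328. -168.   33.] [29. 37.]
top [150 329  29  17  77] [166.1 336.1] [317. 288.  47.] [43. 51.]
top [ 601  391   39   89 3353] [620.2 435.6] [ 137. -618.   90.] [ 19. 164.]
top [  6 415  17  11  87] [ 14.4 420.1] [187. 434. 345.] [342. 349.]
top [ 243  426  120   54 3454] [300.1 456.7] [90. -2. 14.] [  1. 260.]
scene [ 0  0 14  8 58] [4.4 2.2] [-1519. -2068.   -78.] [-93. 149.]
scene [ 376    0   57  110 2926] [4
[... 1166 characters left out ...]
1 216] [196.4 302.3] [ 741. -344.   39.] [ 0. 42.]
scene [ 438  301   48   41 1465] [461.2 321. ] [755. 252.  25.] [ 5. 46.]
scene [ 61 359  58  73 374] [ 88.1 402. ] [1014. -469.   73.] [51. 79.]
scene [139 358  15  14  32] [145.6 364. ] [ 922. -394.   66.] [53. 69.]
scene [ 72 374  13  15  39] [ 77.2 381.2] [ 969. -504.   74.] [71. 76.]
scene [ 54 384  15  14  36] [ 62.2 389.9] [ 986. -526.   71.] [51. 80.]
scene [ 74 387  17  19  91] [ 81.9 394.8] [ 990. -487.   72.] [50. 76.]
scene [ 60 398  16   9  45] [ 67.5 402.1] [1011. -503.   76.] [51. 79.]
scene [ 90 416  20  10  69] [ 98.9 420.9] [1041. -437.   71.] [67. 74.]
scene [ 97 425   8  15  39] [100.6 432.4] [1059. -427.   65.] [62. 69.]
```

View pics/c1.png

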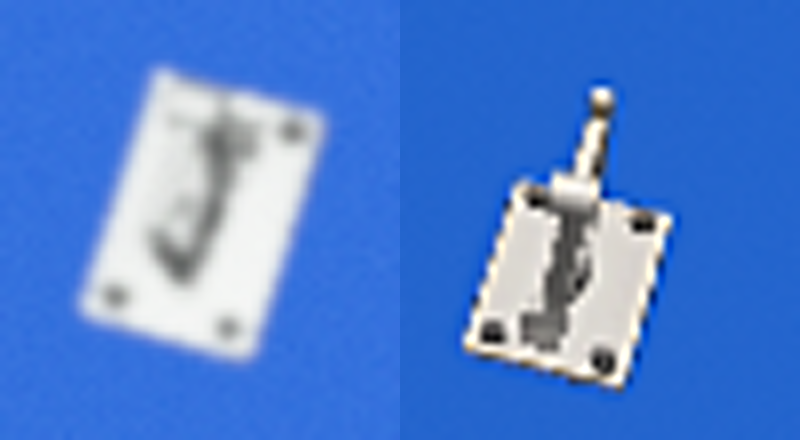

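View pics/c2.png

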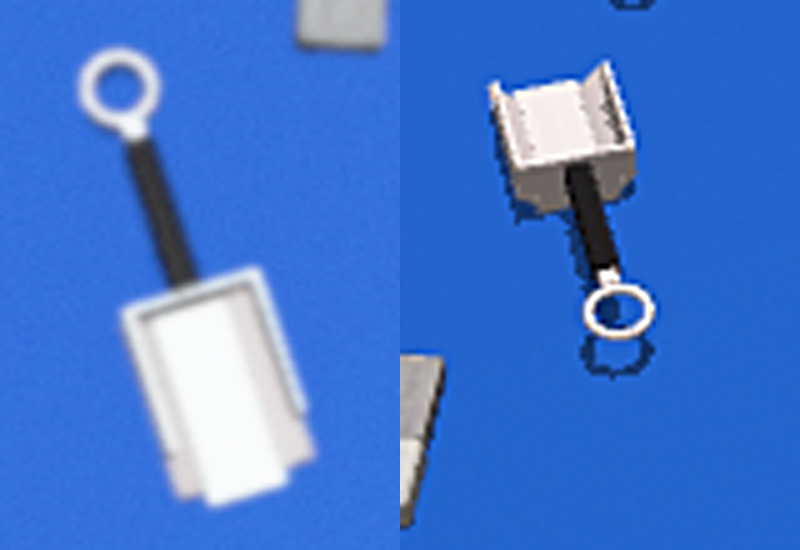

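The crops show the hook standing over the plate in both views. In the top view the scoop's eye is at (359,187) and the black handle runs from there to the bowl at (371,226). Now I'll measure the poses: plate edges, hook features from depth, and the eye and handle.

```bash
cat > m.py <<'E'
from h import *
def plate(n,p,box):
    x,y,w,h=box; hsv=cv2.cvtColor(p,cv2.COLOR_RGB2HSV)
    m=np.zeros(p.shape[:2],np.uint8); m[y:y+h,x:x+w]=(hsv[y:y+h,x:x+w,1]<110)*255
    c=max(cv2.findContours(m,cv2.RETR_EXTERNAL,cv2.CHAIN_APPROX_NONE)[0],key=cv2.contourArea)
    return c[:,0].astype(float)
E
python3 - <<'E'
from m import *
t=np.load('top0.npz');s=np.load('scene0.npz')
for n,z,b in(('top',t,(230,184,44,46)),('scene',s,(380,246,40,48))):
    c=plate(n,z['p'],b); W=onz(n,c,3)[:,:2]
    r=cv2.minAreaRect(W.astype(np.float32)); print(n,r,np.round(cv2.boxPoints(r)))
    P=cloud(n,z['d']); x,y,w,h=b
    sub=P[y:y+h,x:x+w]; v,u=np.where(sub[...,2]>12)
    for i,j in zip(v,u): 
        if sub[i,j,2]>25: print((x+j,y+i),np.round(sub[i,j]),end=' ')
    print()
# eye
for n,z,b in(('top',t,(345,172,30,34)),('scene',s,(285,262,28,28))):
    x,y,w,h=b; hsv=cv2.cvtColor(z['p'],cv2.COLOR_RGB2HSV)
    m=((hsv[...,1]<120)&(hsv[...,2]>120)).astype(np.uint8)*0+((hsv[...,1]<120)&(hsv[...,2]>140)).astype(np.uint8)
    k=np.zeros_like(m);k[y:y+h,x:x+w]=m[y:y+h,x:x+w]
    cs,hi=cv2.findContours(k,cv2.RETR_CCOMP,cv2.CHAIN_APPROX_NONE)
    for c,hh in zip(cs,hi[0]):
        if len(c)<8: continue
        W=onz(n,c[:,0],26)[:,:2]; e=cv2.minEnclosingCircle(W.astype(np.float32)); el=cv2.fitEllipse(W.astype(np.float32)); print(n,'hole' if hh[3]>=0 else 'outer',np.round(el[0],1),np.round(el[1],1))
# handle dark
for n,z,b in(('top',t,(355,190,25,40)),('scene',s,(283,240,25,32))):
    x,y,w,h=b; g=z['p'].max(2)
    m=np.zeros(g.shape,np.uint8); m[y:y+h,x:x+w]=(g[y:y+h,x:x+w]<85)
    c=max(cv2.findContours(m,cv2.RETR_EXTERNAL,cv2.CHAIN_APPROX_NONE)[0],key=cv2.contourArea)[:,0]
    W=onz(n,c,33)[:,:2]; print(n,cv2.minAreaRect(W.astype(np.float32)),np.round(cv2.boxPoints(cv2.minAreaRect(W.astype(np.float32)))))
E
```

```text
top ((609.7080078125, 123.17353057861328), (53.42264938354492, 77.04716491699219), 74.03855895996094) [[565. 108.]
 [639.  87.]
 [654. 138.]
 [580. 159.]]
(np.int64(253), np.int64(184)) [ 309.  -57. 1308.] (np.int64(237), np.int64(189)) [ 309.  -57. 1308.] (np.int64(248), np.int64(190)) [634. 123.  60.] (np.int64(249), np.int64(190)) [632. 120.  68.] (np.int64(250), np.int64(190)) [634. 119.  57.] (np.int64(248), np.int64(191)) [630. 122.  65.] (np.int64(249), np.int64(191)) [630. 120.  66.] (np.int64(250), np.int64(191)) [631. 118.  63.] (np.int64(251), np.int64(191)) [631. 116.  62.] (np.int64(252), np.int64(191)) [630. 114.  63.] (np.int64(253), np.int64(191)) [632. 112.  57.] (np.int64(254), np.int64(191)) [631. 110.  60.] (np.int64(247), np.int64(192)) [627. 124.  67.] (np.int64(248), np.int64(192)) [627. 122.  68.] (np.int64(249), np.int64(192)) [629. 120.  61.] (np.int64(250), np.int64(192)) [628. 118.  64.] (np.int64(251), np.int64(192)) [628. 116.  65.] (np.int64(252), np.int64(192)) [ 309.  -57. 1308.] (np.int64(253), np.int64(192)) [628. 111.  63.] (np.int64(254), np.int64
[... 9381 characters left out ...]
629. 123.  31.] (np.int64(397), np.int64(274)) [630. 118.  29.] (np.int64(398), np.int64(274)) [629. 121.  27.] (np.int64(399), np.int64(274)) [629. 123.  27.] (np.int64(407), np.int64(281)) [1419.  -12.  902.] 
top outer [ 647.8 -122.1] [34.9 42.6]
top hole [ 649.3 -121.7] [21.1 22.8]
scene outer [ 645.8 -119.8] [30.9 40.5]
scene hole [ 647.4 -119.6] [26.1 27.8]
top ((590.06103515625, -139.15672302246094), (65.1456527709961, 9.21581745147705), 17.618362426757812) [[ 558. -145.]
 [ 560. -153.]
 [ 623. -134.]
 [ 620. -125.]]
scene ((595.1332397460938, -137.75347900390625), (83.13627624511719, 15.946085929870605), 16.213294982910156) [[ 553. -142.]
 [ 557. -157.]
 [ 637. -134.]
 [ 633. -118.]]
```

Measurements agree between the two views:

| Item | Value |
|---|---|
| Hook plate centre | about (610, 124.4) |
| Hook yaw | about -16° (back pivot at x = 630, nose at x = 592) |
| Scoop eye | about (647.7, -121) |
| Scoop yaw | about 16.7° |
| Scoop grip point | about (595, -136.7) |

Now I'll turn the tool to yaw 196.7° and travel.

{"name": "apply_moves", "arguments": {
  "plan": [
    [[0, 0, -8, 0, 0, 0, 0.085], [0, 0, -8, 0, 0, 0, 0.085], [0, 0, -8, 0, 0, 0, 0.085], [0, 0, -8, 0, 0, 0, 0.085], [0, 0, -8, 0, 0, 0, 0.085]]
  ],
  "force": 100
}}

```text
time_s: 0.6
position: [205.2, 481.6, 228.8]
eef_rot: [-179.8, -0.2, -161.7]
ft_force: [-0.0, -0.4, -0.2]
width: 84.8
```

{"name": "apply_moves", "arguments": {
  "plan": [
    [[0, 0, 0.4, -0.012, -0.044, 0, 0.085], [0, 0, 0.4, -0.012, -0.044, 0, 0.085], [0, 0, 0.4, -0.012, -0.044, 0, 0.085], [0, 0, 0.4, -0.012, -0.044, 0, 0.085], [0, 0, 0, -0.012, -0.044, 0, 0.085], [0, 0, 0, -0.012, -0.044, 0, 0.085], [0, 0, 0, -0.012, -0.044, 0, 0.085], [0, 0, 0, -0.012, -0.044, 0, 0.085], [0, 0, 0, -0.012, -0.044, 0, 0.085], [0, 0, 0, -0.012, -0.044, 0, 0.085], [0, 0, 0, -0.012, -0.044, 0, 0.085], [0, 0, 0, -0.012, -0.044, 0, 0.085]]
  ]
}}

```text
time_s: 1.8
position: [507.0, 7.2, 227.3]
eef_rot: [-179.7, -0.4, -162.4]
ft_force: [1.3, 0.3, 0.4]
width: 84.7
```

```bash
cat >> h.py <<'E'
def need(x,y,z,yaw):
    s=read_state(); M=R.from_euler('xyz',s['eef_rot'],degrees=True)
    T=R.from_euler('xyz',[180,0,yaw],degrees=True)
    print('pos',np.round(s['position'],1),'rot',np.round(s['eef_rot'],1),'ft',np.round(s['ft_force'],1),'mom',np.round(s['moment'],2),'w',round(s['width'],1),'t',round(s['time_s'],2))
    print('turn',np.round((M.inv()*T).as_rotvec(degrees=True),2),'shift mm',np.round(M.inv().apply(np.array([x,y,z])-s['position']),1))
E
python3 -c "
from h import *
need(595,-136.7,200,196.7)"
```

```text
pos [507.    7.2 227.3] rot [-179.7   -0.4 -162.4] ft [1.3 0.3 0.4] mom [ 0.06 -0.03  0.01] w 84.7 t 1.8
turn [-0.27 -0.38  0.87] shift mm [ -40.6 -163.6   27.8]
```

{"name": "apply_moves", "arguments": {
  "plan": [
    [[0, 0, 0.4, -0.01, -0.041, 0.007, 0.085], [0, 0, 0.4, -0.01, -0.041, 0.007, 0.085], [0, 0, 0, -0.01, -0.041, 0.007, 0.085], [-0.3, -0.4, 0, -0.01, -0.041, 0.007, 0.085], [0, 0, 0, 0, 0, 0.03, 0.085], [0, 0, 0, 0, 0, 0.03, 0.085], [0, 0, 0, 0, 0, 0.03, 0.085], [0, 0, 0, 0, 0, 0.01, 0.085], [0, 0, 0, 0, 0, 0, 0.085]]
  ]
}}

```text
time_s: 2.7
position: [597.8, -152.6, 91.7]
eef_rot: [179.9, -0.1, -163.8]
ft_force: [0.0, 0.0, 0.7]
width: 85.0
```

```bash
python3 -c "
from h import *
need(595,-136.7,80,196.7)"
```

```text
pos [ 597.8 -152.6   91.7] rot [ 1.799e+02 -1.000e-01 -1.638e+02] ft [0.  0.  0.7] mom [-0.    0.01  0.02] w 85.0 t 2.7
turn [ 0.08 -0.08 -0.48] shift mm [-1.8 16.  11.7]
```

{"name": "apply_moves", "arguments": {
  "plan": [
    [[0, 0, -0.5, -0.002, 0.012, 0.006, 0.085], [0, 0, 0, 0, 0.003, 0.006, 0.085], [0, 0, 0, 0, 0, 0, 0.085]]
  ]
}}

```text
time_s: 3.0
position: [596.7, -136.0, 81.7]
eef_rot: [180.0, 0.1, -163.2]
ft_force: [-0.2, -0.3, 0.1]
width: 85.1
```

```bash
python3 -c "
from h import *
need(595,-136.7,9,196.7)
for n,b in(('top',(330,160,90,120)),('scene',(250,180,90,120))):
    p,d=grab_frame(n);x,y,w,h=b
    cv2.imwrite('pics/g_'+n+'.png',cv2.resize(np.ascontiguousarray(p[y:y+h,x:x+w,::-1]),None,fx=4.4,fy=4.4,interpolation=2))
a=[cv2.imread('pics/g_'+n+'.png') for n in('top','scene')];cv2.imwrite('pics/g.png',np.hstack(a))
"
```

```text
pos [ 596.7 -136.    81.7] rot [ 1.800e+02  1.000e-01 -1.632e+02] ft [-0.2 -0.3  0.1] mom [-0.03  0.03 -0.02] w 85.1 t 3.0
turn [0.   0.09 0.11] shift mm [ 1.9 -0.2 72.7]
```

View pics/g.png

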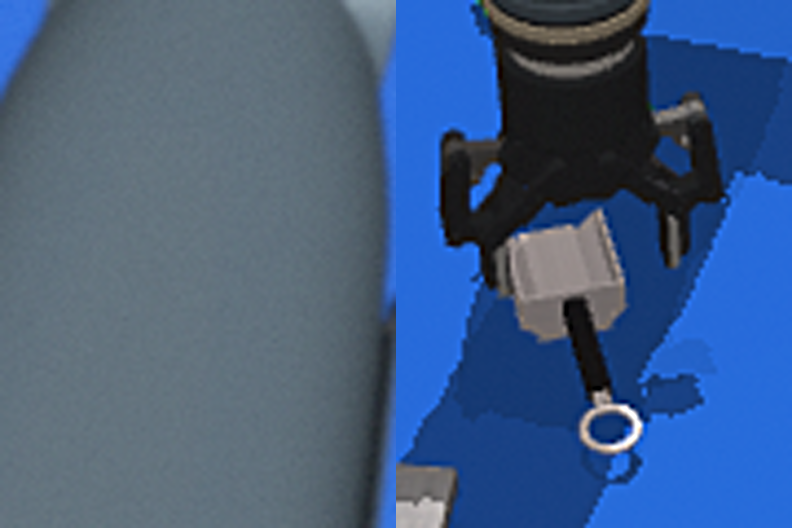

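The scene crop shows the open fingers straddling the scoop, with the eye at crop (610,427) clear of them. The top view is blocked by the arm. Now I'll descend.

{"name": "apply_moves", "arguments": {
  "plan": [
    [[0, 0, 0, 0.001, 0, 0.015, 0.085], [0, 0, 0, 0.001, 0, 0.015, 0.085], [0, 0, 0, 0, 0, 0.015, 0.085], [0, 0, 0, 0, 0, 0.01, 0.085], [0, 0, 0, 0, 0, 0.006, 0.085], [0, 0, 0, 0, 0, 0.003, 0.085], [0, 0, 0, 0, 0, 0, 0.085]]
  ]
}}

```text
time_s: 3.8
position: [599.5, -138.0, 21.4]
eef_rot: [-179.7, 0.6, -163.2]
ft_force: [-0.6, 0.2, 0.0]
width: 85.0
```

```bash
python3 -c "
from h import *
need(595,-136.7,9,196.7)"
```

```text
pos [ 599.5 -138.    21.4] rot [-179.7    0.6 -163.2] ft [-0.6  0.2  0. ] mom [0.02 0.02 0.03] w 85.0 t 3.8
turn [-0.32  0.61  0.13] shift mm [ 4.   2.6 12.4]
```

{"name": "apply_moves", "arguments": {
  "plan": [
    [[-0.3, 0.6, 0, 0.004, 0.0025, 0.006, 0.085], [0, 0, 0, 0, 0, 0.003, 0.085], [0, 0, 0, 0, 0, 0.001, 0.085], [0, 0, 0, 0, 0, 0, 0.085]]
  ]
}}

```text
time_s: 4.2
position: [595.4, -136.9, 11.8]
eef_rot: [-180.0, 0.0, -163.2]
ft_force: [-0.0, 0.4, 1.0]
width: 84.9
```

```bash
python3 -c "
from h import *
need(595,-136.7,9,196.7)"
```

```text
pos [ 595.4 -136.9   11.8] rot [-180.     0.  -163.2] ft [-0.   0.4  1. ] mom [ 0.04 -0.05  0.04] w 84.9 t 4.2
turn [-0.05  0.05  0.12] shift mm [0.3 0.3 2.8]
```

{"name": "apply_moves", "arguments": {
  "plan": [
    [[0, 0, 0, 0, 0, 0.002, 0.05], [0, 0, 0, 0, 0, 0, 0.05], [0, 0, 0, 0, 0, 0, 0.03], [0, 0, 0, 0, 0, 0, 0.02], [0, 0, 0, 0, 0, 0, 0.012], [0, 0, 0, 0, 0, 0, 0.0], [0, 0, 0, 0, 0, 0, 0.0], [0, 0, 0, 0, 0, 0, 0.0], [0, 0, 0, 0, 0, 0, 0.0], [0, 0, 0, 0, 0, 0, 0.0]]
  ],
  "force": 100
}}

```text
time_s: 5.2
position: [595.7, -137.0, 10.3]
eef_rot: [-179.9, 0.1, -163.2]
ft_force: [0.5, 0.7, 0.3]
width: 12.4
```

```bash
python3 -c "
from h import *
need(595,-136.7,9,196.7)
p,d=grab_frame('scene');cv2.imwrite('pics/g2.png',cv2.resize(np.ascontiguousarray(p[180:310,230:350,::-1]),None,fx=4.4,fy=4.4,interpolation=2))"
```

```text
pos [ 595.7 -137.    10.3] rot [-1.799e+02  1.000e-01 -1.632e+02] ft [0.5 0.7 0.3] mom [ 0.05  0.08 -0.01] w 12.4 t 5.2
turn [-0.08  0.09  0.12] shift mm [0.6 0.5 1.3]
```

View pics/g2.png

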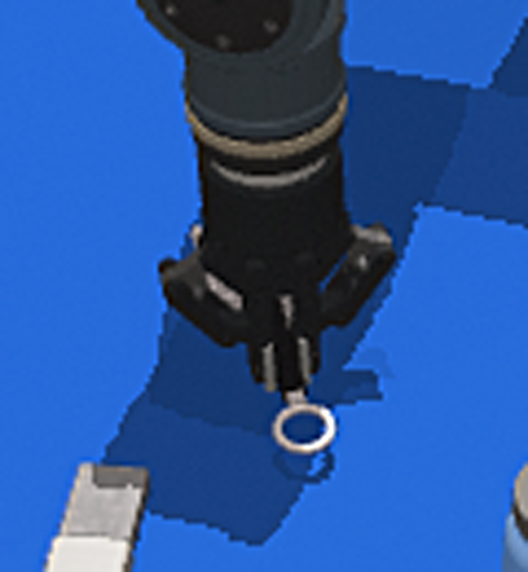

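The fingers are closed on the black handle (width 12.4), with the eye free ahead of them. TCP z of 10.3 corresponds to an eye height of 26. Now I'll lift.

{"name": "apply_moves", "arguments": {
  "plan": [
    [[0, 0, 0, 0, 0, -0.005, 0], [0, 0, 0, 0, 0, -0.02, 0], [0, 0, 0, 0, 0, -0.03, 0], [0, 0, 0, 0, 0, -0.03, 0], [0, 0, 0, 0, 0, -0.03, 0], [0, 0, 0, 0, 0, -0.01, 0], [0, 0, 0, 0, 0, 0, 0], [0, 0, 0, 0, 0, 0, 0]]
  ]
}}

```text
time_s: 6.05
position: [594.0, -136.4, 138.1]
eef_rot: [179.9, -0.1, -163.2]
ft_force: [-0.3, -0.1, -2.2]
width: 12.0
```

```bash
python3 -c "
from h import *
need(536,145,130,164)
p,d=grab_frame('scene');cv2.imwrite('pics/g3.png',cv2.resize(np.ascontiguousarray(p[120:310,200:380,::-1]),None,fx=3.1,fy=3.1,interpolation=2))"
```

```text
pos [ 594.  -136.4  138.1] rot [ 1.799e+02 -1.000e-01 -1.632e+02] ft [-0.3 -0.1 -2.2] mom [ 0.05 -0.1   0.03] w 12.0 t 6.05
turn [ 3.000e-02 -1.300e-01  3.282e+01] shift mm [-26.  286.1   8.3]
```

View pics/g3.png

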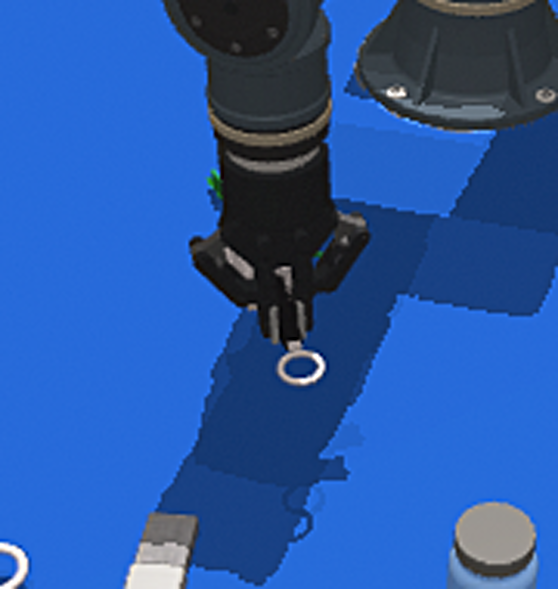

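The scoop is lifted and held: 2.2 N of weight, and the eye at crop (300,367) looks level. Next I'll turn by about 33° and travel above the hook.

{"name": "apply_moves", "arguments": {
  "plan": [
    [[0, 0, 8, 0, 0, 0, 0], [0, 0, 8, 0, 0, 0, 0], [0, 0, 8, 0, 0, 0, 0], [0, 0, 7, 0, 0, 0, 0], [0, 0, 0, 0.01, 0.02, 0, 0], [0, 0, 0, 0.016, 0.03, 0, 0], [0, 0, 0, 0.016, 0.03, 0, 0], [0, 0, 0, 0.016, 0.03, 0, 0], [0, 0, 0, 0.016, 0.03, 0, 0], [0, 0, 0, 0.016, 0.03, 0, 0], [0, 0, 0, 0.01, 0.02, 0, 0], [0, 0, 0, 0.005, 0.01, 0, 0], [0, 0, 0, 0, 0, 0, 0], [0, 0, 0, 0, 0, 0, 0]]
  ]
}}

```text
time_s: 7.5
position: [533.8, 90.9, 115.9]
eef_rot: [-179.5, -2.0, 164.4]
ft_force: [1.0, -0.5, -1.6]
width: 12.2
```

```bash
python3 -c "
from h import *
need(536,145,130,164)"
```

```text
pos [533.8  90.9 115.9] rot [-179.5   -2.   164.4] ft [ 1.  -0.5 -1.6] mom [-0.1  -0.1  -0.02] w 12.2 t 7.5
turn [-0.51 -2.01  0.36] shift mm [ 12.9  52.6 -14.1]
```

{"name": "apply_moves", "arguments": {
  "plan": [
    [[-0.2, -1, 0, 0.004, 0.016, -0.005, 0], [-0.2, -1, 0, 0.005, 0.016, -0.005, 0], [0, 0, 0.2, 0.003, 0.012, -0.003, 0], [0, 0, 0, 0, 0.004, 0, 0], [0, 0, 0, 0, 0, 0, 0], [0, 0, 0, 0, 0, 0, 0]]
  ]
}}

```text
time_s: 8.1
position: [537.1, 135.8, 127.2]
eef_rot: [-179.7, -0.1, 163.8]
ft_force: [-0.3, -0.1, -2.1]
width: 11.9
```

```bash
python3 -c "
from h import *
need(536,145,130,164)"
```

```text
pos [537.1 135.8 127.2] rot [-1.797e+02 -1.000e-01  1.638e+02] ft [-0.3 -0.1 -2.1] mom [ 0.02 -0.07  0.03] w 11.9 t 8.1
turn [-0.28 -0.08 -0.24] shift mm [ 3.6  8.5 -2.8]
```

{"name": "apply_moves", "arguments": {
  "plan": [
    [[-0.2, 0, -0.2, 0.003, 0.007, 0.01, 0], [0, 0, 0, 0.001, 0.002, 0.01, 0], [0, 0, 0, 0, 0, 0.006, 0], [0, 0, 0, 0, 0, 0, 0], [0, 0, 0, 0, 0, 0, 0]]
  ]
}}

```text
time_s: 8.6
position: [534.9, 144.6, 97.2]
eef_rot: [-179.8, -0.2, 163.9]
ft_force: [0.7, -0.7, -1.4]
width: 12.3
```

```bash
cat > look.py <<'E'
import sys; from h import *
k=sys.argv[1]
need(536.3,145.5,100,164)
a=[]
for n,b in(('top',(210,150,90,120)),('scene',(355,200,90,120))):
    p,d=grab_frame(n);x,y,w,h=b;np.savez(f'{n}{k}.npz',p=p,d=d)
    a.append(cv2.resize(np.ascontiguousarray(p[y:y+h,x:x+w,::-1]),None,fx=4.4,fy=4.4,interpolation=2))
cv2.imwrite(f'pics/l{k}.png',np.hstack(a))
E
python3 look.py 1
```

```text
pos [534.9 144.6  97.2] rot [-179.8   -0.2  163.9] ft [ 0.7 -0.7 -1.4] mom [-0.05 -0.08  0.06] w 12.3 t 8.6
turn [-0.17 -0.22 -0.11] shift mm [-1.1  1.2 -2.8]
```

View pics/l1.png

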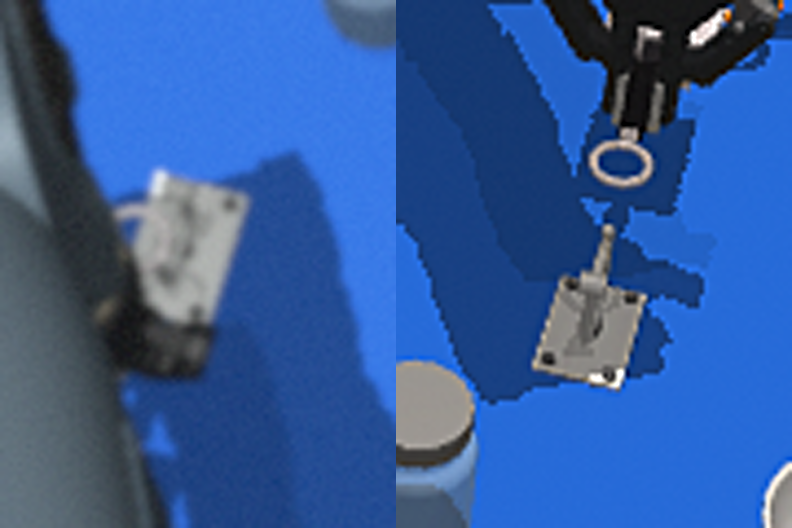

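The scene crop shows the ring at (620,162) above and behind the nose tip at (606,232). In the top crop only the ring's left edge shows, at (125,210). I'll measure the ring against the hook in the scene camera.

```bash
cat > eye.py <<'E'
import sys; from h import *
k=sys.argv[1]; tz=float(sys.argv[2]); b=[int(v) for v in sys.argv[3].split(',')]
p=np.load(f'scene{k}.npz')['p']; x,y,w,h=b
hsv=cv2.cvtColor(p,cv2.COLOR_RGB2HSV); m=np.zeros(p.shape[:2],np.uint8)
m[y:y+h,x:x+w]=((hsv[...,1]<110)&(hsv[...,2]>110))[y:y+h,x:x+w]
cs,hi=cv2.findContours(m,cv2.RETR_CCOMP,cv2.CHAIN_APPROX_NONE)
H=np.array([609.9,125.7]); a=np.radians(-16.1); M=np.array([[np.cos(a),np.sin(a)],[-np.sin(a),np.cos(a)]])
for c,g in zip(cs,hi[0]):
    if len(c)<10: continue
    z=tz+15.7
    W=onz('scene',c[:,0],z)[:,:2]; e=cv2.fitEllipse(W.astype(np.float32))
    print('hole' if g[3]>=0 else 'outer',np.round(e[0],1),np.round(e[1],1),'hook frame',np.round(M@(np.array(e[0])-H),1))
for z in(67,73,79):
    t=onz('scene',[[402.8,251.5]],z)[0,:2]; print('nose tip z',z,np.round(M@(t-H),1))
s=read_state(); Rm=R.from_euler('xyz',s['eef_rot'],degrees=True).as_matrix()
print('fk eye world',np.round(s['position']+Rm@[-55,0,0],1),'hook avg frame',np.round(M@((s['position']+Rm@[-55.5,0,0])[:2]-[609.9,124.5]),1))
E
python3 eye.py 1 97.2 485,225,30,22; python3 eye.py 1 97.2 485,228,25,17
```

```text
Traceback (most recent call last):
  File "eye.py", line 8, in <module>
    for c,g in zip(cs,hi[0]):
                      ~~^^^
TypeError: 'NoneType' object is not subscriptable
Traceback (most recent call last):
  File "eye.py", line 8, in <module>
    for c,g in zip(cs,hi[0]):
                      ~~^^^
TypeError: 'NoneType' object is not subscriptable
```

```bash
python3 eye.py 1 97.2 396,230,21,14
```

```text
outer [585.4 133.5] [31.9 38.1] hook frame [-25.7   0.7]
hole [586.7 132.6] [26.1 26.7] hook frame [-24.2   0.2]
nose tip z 67 [-18.8  -0.4]
nose tip z 73 [-12.8   0.2]
nose tip z 79 [-6.8  0.9]
fk eye world [587.9 129.4  97.4] hook avg frame [-22.   -1.4]
```

The ring centre is at hook-frame x of -24 by vision and -22 by kinematics, with y about 0.2. I'll shift 1.5 mm inward and come down.

{"name": "apply_moves", "arguments": {
  "plan": [
    [[-0.2, -0.2, 0, -0.0015, 0, 0.006, 0], [0, 0, 0, 0, 0, 0.006, 0], [0, 0, 0, 0, 0, 0.004, 0], [0, 0, 0, 0, 0, 0.003, 0], [0, 0, 0, 0, 0, 0, 0], [0, 0, 0, 0, 0, 0, 0]]
  ]
}}

```text
time_s: 9.3
position: [537.0, 144.1, 77.4]
eef_rot: [179.9, 0.1, 163.9]
ft_force: [0.9, 0.4, -0.7]
width: 12.1
```

```bash
python3 look.py 2; python3 -c "
from h import *
z=read_state()['position'][2]; print(z,proj('scene',[[588,131,z+15.7]]))"
```

```text
pos [537.  144.1  77.4] rot [1.799e+02 1.000e-01 1.639e+02] ft [ 0.9  0.4 -0.7] mom [-0.06 -0.1   0.  ] w 12.1 t 9.3
turn [ 0.09  0.07 -0.13] shift mm [  1.    1.2 -22.6]
77.56495486290137 [[404.06486049 242.67404187]]
```

View pics/l2.png

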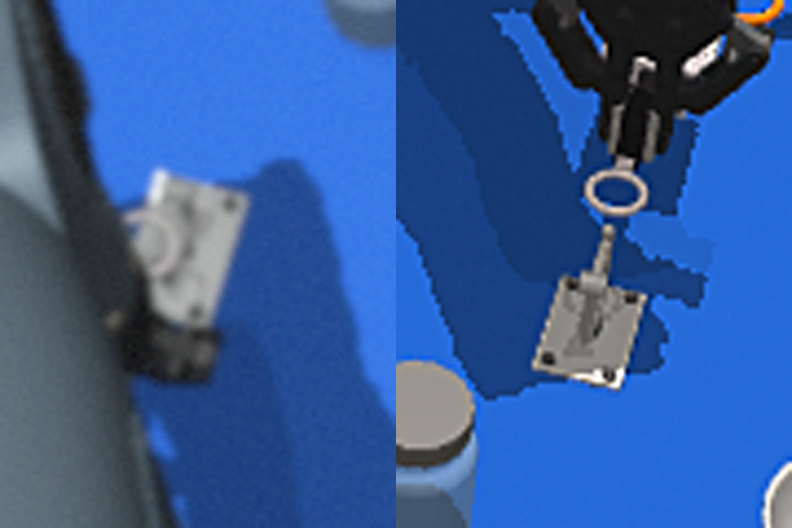

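```bash
python3 eye.py 2 77.4 395,237,20,12
```

```text
outer [588.1 132.5] [31.4 38.3] hook frame [-22.8   0.5]
hole [588.9 132.2] [26.3 27.7] hook frame [-22.    0.4]
nose tip z 67 [-18.8  -0.4]
nose tip z 73 [-12.8   0.2]
nose tip z 79 [-6.8  0.9]
fk eye world [589.9 128.9  77.6] hook avg frame [-19.9  -1.4]
```

Run:
```python
from h import *
p=np.load('top2.npz')['p']
cv2.imwrite('pics/t2.png',cv2.resize(np.ascontiguousarray(p[190:220,225:270,::-1]),None,fx=16,fy=16,interpolation=2))
a=np.radians(-16.1); M=np.array([[np.cos(a),np.sin(a)],[-np.sin(a),np.cos(a)]])
for u in([244,204.5],[244,206]): print(M@(onz('top',[u],93)[0,:2]-[609.7,123.2]))
```

```text
[-16.66858111  -2.11509207]
[-19.79388419  -3.11636232]
```

View pics/t2.png

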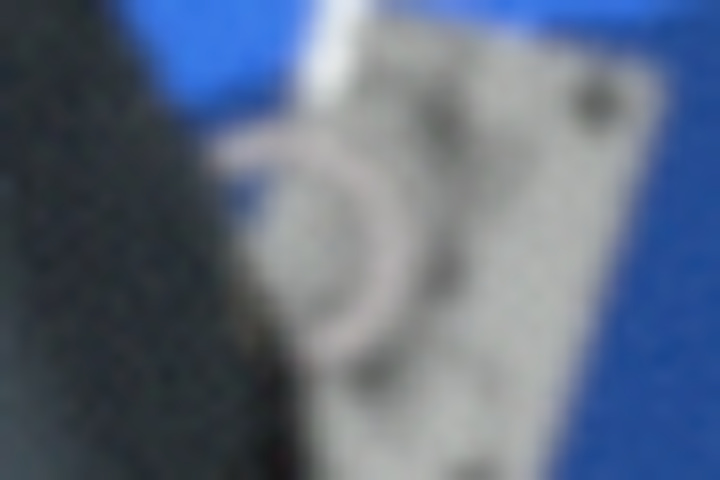

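The zoomed top view shows the ring's visible arc, with its centreline through zoom points (290,138), (390,240) and (315,355). That puts the centre near pixel (241.9, 205.0).

Run:
```python
from h import *
a=np.radians(-16.1); M=np.array([[np.cos(a),np.sin(a)],[-np.sin(a),np.cos(a)]])
q=np.array([[225+(x+.5)/16-.5,190+(y+.5)/16-.5] for x,y in((220,155),(290,138),(350,168),(390,240),(365,320),(315,355))])
W=onz('top',q,93.2)[:,:2]
from scipy.optimize import least_squares
r=least_squares(lambda c:np.hypot(*(W-c).T)-15,[590,130]).x
print(r,M@(r-[609.7,123.2]))
print('nose from top', M@(onz('top',[[245,208]],68)[0,:2]-[609.7,123.2]))
```

```text
[591.57602519 130.26361199] [-19.3719803    1.76052736]
nose from top [-18.91825861  -1.34671256]
```

{"name": "apply_moves", "arguments": {
  "plan": [
    [[0, 0, 0, 0.0007, -0.001, 0.002, 0], [0, 0, 0, 0, 0, 0.002, 0], [0, 0, 0, 0, 0, 0.002, 0], [0, 0, 0, 0, 0, 0.002, 0], [0, 0, 0, 0, 0, 0.002, 0]]
  ]
}}

```text
time_s: 9.9
position: [536.5, 143.5, 67.4]
eef_rot: [179.9, 0.1, 163.9]
ft_force: [0.6, -0.1, -1.1]
width: 11.9
```

```bash
python3 -c "
from h import *
need(536.6,143.3,62,163.9)"
```

```text
pos [536.5 143.5  67.4] rot [1.799e+02 1.000e-01 1.639e+02] ft [ 0.6 -0.1 -1.1] mom [-0.04 -0.08  0.02] w 11.9 t 9.9
turn [ 0.14  0.15 -0.03] shift mm [-0.1 -0.1  5.4]
```

{"name": "apply_moves", "arguments": {
  "plan": [
    [[0, 0, 0, 0, 0, 0.0015, 0], [0, 0, 0, 0, 0, 0.0015, 0], [0, 0, 0, 0, 0, 0.0015, 0], [0, 0, 0, 0, 0, 0.0015, 0]]
  ]
}}

```text
time_s: 10.3
position: [536.4, 143.4, 60.7]
eef_rot: [179.9, 0.1, 163.9]
ft_force: [0.1, 0.9, -1.4]
width: 12.3
```

{"name": "apply_moves", "arguments": {
  "plan": [
    [[0, 0, 0, 0, 0, 0.0015, 0], [0, 0, 0, 0, 0, 0.0015, 0], [0, 0, 0, 0, 0, 0.0015, 0]]
  ]
}}

```text
time_s: 10.6
position: [536.5, 143.5, 55.8]
eef_rot: [179.9, 0.1, 163.9]
ft_force: [0.1, 0.1, -2.0]
width: 11.8
```

{"name": "apply_moves", "arguments": {
  "plan": [
    [[0, 0, 0, 0, 0, 0.0015, 0], [0, 0, 0, 0, 0, 0.0015, 0], [0, 0, 0, 0, 0, 0.0015, 0]]
  ]
}}

```text
time_s: 10.9
position: [536.5, 143.5, 50.9]
eef_rot: [179.9, 0.1, 163.9]
ft_force: [0.4, -0.2, -2.3]
width: 12.1
```

```bash
python3 -c "
from h import *
need(536.6,143.3,62,163.9)"; python3 look.py 3
```

```text
pos [536.5 143.5  50.9] rot [1.799e+02 1.000e-01 1.639e+02] ft [ 0.4 -0.2 -2.3] mom [ 0.02 -0.1   0.  ] w 12.1 t 10.9
turn [ 0.13  0.13 -0.02] shift mm [ -0.2  -0.2 -11.1]
pos [536.5 143.5  50.9] rot [1.799e+02 1.000e-01 1.639e+02] ft [ 0.4 -0.2 -2.3] mom [ 0.02 -0.1   0.  ] w 12.1 t 10.9
turn [ 0.13  0.13 -0.12] shift mm [  0.6   2.  -49.1]
```

View pics/l3.png

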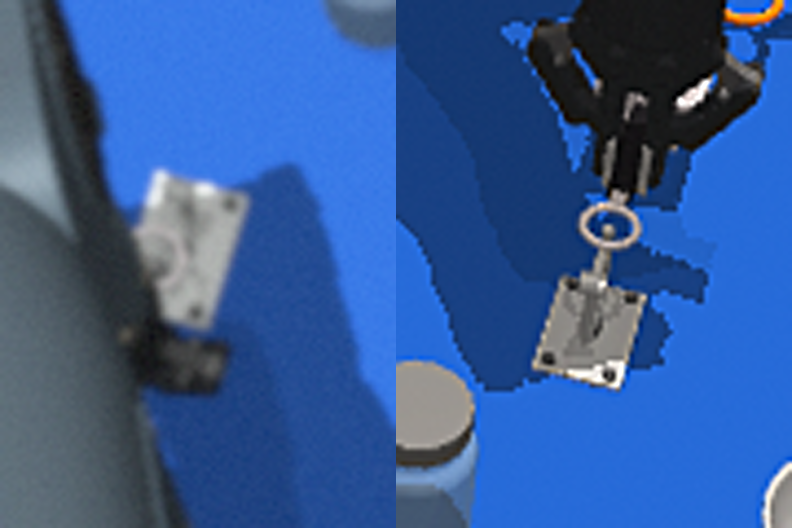

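The scene crop shows the nose tip at (607,230) inside the ring, which is centred at (610,228). I'll press on in small steps.

{"name": "apply_moves", "arguments": {
  "plan": [
    [[0, 0, 0, 0, 0, 0.0015, 0], [0, 0, 0, 0, 0, 0.0015, 0]]
  ]
}}

```text
time_s: 11.2
position: [536.6, 143.5, 47.8]
eef_rot: [179.9, 0.1, 163.9]
ft_force: [0.5, -0.8, -0.8]
width: 11.9
```

{"name": "apply_moves", "arguments": {
  "plan": [
    [[0, 0, 0, 0, 0, 0.0015, 0], [0, 0, 0, 0, 0, 0.0015, 0]]
  ]
}}

```text
time_s: 11.4
position: [536.6, 143.6, 45.0]
eef_rot: [179.9, 0.2, 163.9]
ft_force: [-3.0, -0.2, 3.5]
width: 11.7
```

{"name": "apply_moves", "arguments": {
  "plan": [
    [[0, 0, 0, 0, 0, 0.0015, 0], [0, 0, 0, 0, 0, 0.0015, 0]]
  ]
}}

```text
time_s: 11.6
position: [536.6, 143.7, 42.2]
eef_rot: [179.8, 0.2, 163.9]
ft_force: [-1.3, -0.7, 3.3]
width: 12.0
```

Gate contact came at an eye height of about 62, so the stem is near zero. I'll keep pressing.

{"name": "apply_moves", "arguments": {
  "plan": [
    [[0, 0, 0, 0, 0, 0.0015, 0], [0, 0, 0, 0, 0, 0.0015, 0], [0, 0, 0, 0, 0, 0.0015, 0]]
  ]
}}

```text
time_s: 11.9
position: [537.1, 143.6, 37.8]
eef_rot: [179.8, 0.2, 163.9]
ft_force: [-0.7, -0.3, 4.4]
width: 11.9
```

{"name": "apply_moves", "arguments": {
  "plan": [
    [[0, 0, 0, 0, 0, 0.0015, 0], [0, 0, 0, 0, 0, 0.0015, 0], [0, 0, 0, 0, 0, 0.0015, 0]]
  ]
}}

```text
time_s: 12.2
position: [538.3, 143.5, 33.5]
eef_rot: [179.8, 0.4, 163.8]
ft_force: [-1.0, -1.2, 5.8]
width: 12.0
```

{"name": "apply_moves", "arguments": {
  "plan": [
    [[0, 0, 0, 0, 0, 0.0015, 0], [0, 0, 0, 0, 0, 0.0015, 0], [0, 0, 0, 0, 0, 0.0015, 0]]
  ]
}}

```text
time_s: 12.5
position: [539.6, 144.0, 29.4]
eef_rot: [179.7, 0.5, 163.9]
ft_force: [-1.2, 0.5, 5.8]
width: 12.3
```

```bash
python3 -c "
from h import *
need(536.6,143.3,20,163.9)"; python3 look.py 4
```

```text
pos [539.6 144.   29.4] rot [179.7   0.5 163.9] ft [-1.2  0.5  5.8] mom [-0.04 -0.26  0.02] w 12.3 t 12.5
turn [ 0.3   0.5  -0.04] shift mm [ 2.8 -1.6  9.4]
pos [539.6 144.   29.4] rot [179.7   0.5 163.9] ft [-1.2  0.5  5.8] mom [-0.04 -0.26  0.02] w 12.3 t 12.5
turn [ 0.3   0.5  -0.14] shift mm [  3.    0.9 -70.6]
```

View pics/l4.png

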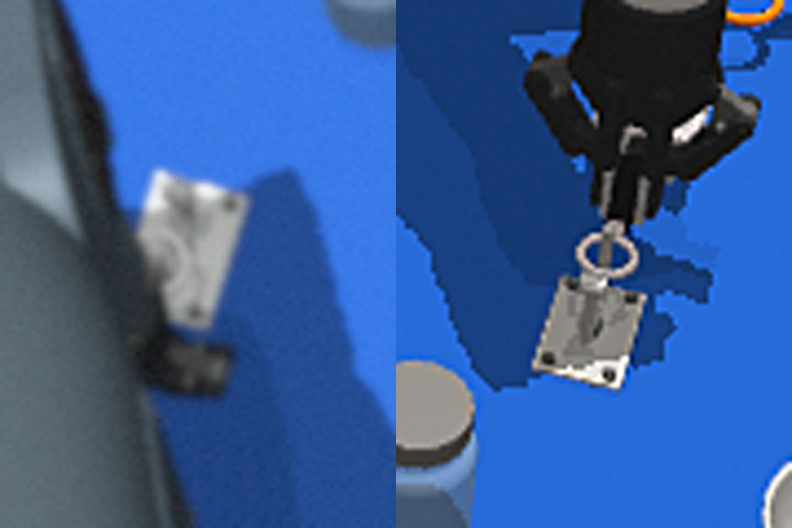

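The ring is pressing the gate down but has drifted 3 mm inward, so I'll bring it back out while lowering.

{"name": "apply_moves", "arguments": {
  "plan": [
    [[0.1, 0.3, 0, 0.001, 0, 0.0007, 0], [0.1, 0.2, 0, 0.001, 0, 0.0007, 0], [0, 0.1, 0, 0.001, 0, 0.0007, 0]]
  ]
}}

```text
time_s: 12.9
position: [537.8, 146.1, 27.8]
eef_rot: [179.7, -0.0, 163.9]
ft_force: [-1.5, 0.6, 5.2]
width: 12.1
```

{"name": "apply_moves", "arguments": {
  "plan": [
    [[0, 0, 0, 0.0005, 0, 0.0015, 0], [0, 0, 0, 0.0005, 0, 0.0015, 0]]
  ]
}}

```text
time_s: 13.1
position: [537.6, 147.0, 25.1]
eef_rot: [179.7, 0.0, 164.0]
ft_force: [-2.2, 0.3, 4.4]
width: 12.0
```

```bash
python3 -c "
from h import *
need(536.6,143.3,20,163.9)"
```

```text
pos [537.6 147.   25.1] rot [179.7   0.  164. ] ft [-2.2  0.3  4.4] mom [-0.03 -0.28  0.06] w 12.0 t 13.1
turn [0.34 0.04 0.06] shift mm [-0.  -3.9  5.1]
```

{"name": "apply_moves", "arguments": {
  "plan": [
    [[0.1, 0, 0, 0.0003, -0.0015, 0.0012, 0], [0.1, 0, 0, 0.0003, -0.0015, 0.0012, 0]]
  ]
}}

```text
time_s: 13.3
position: [536.7, 145.3, 22.8]
eef_rot: [179.7, 0.1, 164.0]
ft_force: [-1.0, 2.2, 3.7]
width: 12.2
```

{"name": "apply_moves", "arguments": {
  "plan": [
    [[0, 0, 0, 0.0003, -0.0007, 0.0014, 0], [0, 0, 0, 0.0003, 0, 0.0014, 0]]
  ]
}}

```text
time_s: 13.5
position: [535.2, 144.8, 19.5]
eef_rot: [179.7, -0.0, 164.1]
ft_force: [-2.6, 2.5, 1.9]
width: 12.1
```

```bash
python3 -c "
from h import *
need(536.6,143.3,15,163.9)"
```

```text
pos [535.2 144.8  19.5] rot [179.7  -0.  164.1] ft [-2.6  2.5  1.9] mom [0.32 0.33 0.14] w 12.1 t 13.5
turn [ 0.25 -0.01  0.15] shift mm [-1.7 -1.1  4.5]
```

```bash
python3 look.py 5; python3 -c "
from h import *
need(536.6,143.3,15,163.9)
p=np.load('scene5.npz')['p'];cv2.imwrite('pics/s5.png',cv2.resize(np.ascontiguousarray(p[235:295,375:435,::-1]),None,fx=10,fy=10,interpolation=2))"
```

```text
pos [535.2 144.8  19.5] rot [179.7  -0.  164.1] ft [-2.6  2.5  1.9] mom [0.32 0.33 0.14] w 12.1 t 13.5
turn [ 0.25 -0.01  0.05] shift mm [ -0.8   1.3 -80.5]
pos [534.1 144.7  18.9] rot [ 1.798e+02 -1.000e-01  1.641e+02] ft [-6.2  2.3 -0.1] mom [0.52 1.09 0.09] w 12.1 t 13.6
turn [ 0.21 -0.13  0.16] shift mm [-2.8 -0.7  3.9]
```

View pics/s5.png

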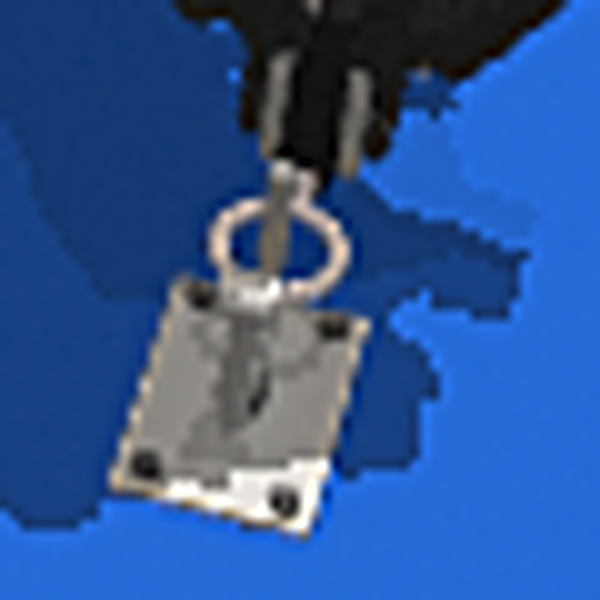

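The ring (crop centre (280,245)) surrounds the nose bar. The gate end is now pushing it outward as it nears the slip-off, with the net force still small. I'll continue down gently.

{"name": "apply_moves", "arguments": {
  "plan": [
    [[0, 0, 0, 0, 0, 0.001, 0], [0, 0, 0, 0, 0, 0.001, 0]]
  ]
}}

```text
time_s: 13.8
position: [532.9, 144.0, 15.7]
eef_rot: [179.9, -0.2, 164.0]
ft_force: [0.0, 0.3, -0.9]
width: 11.7
```

```bash
python3 -c "
from h import *
need(536.6,143.3,15,163.9)"
```

```text
pos [532.9 144.   15.7] rot [179.9  -0.2 164. ] ft [ 0.   0.3 -0.9] mom [-0.02 -0.1   0.04] w 11.7 t 13.8
turn [ 0.08 -0.25  0.13] shift mm [-3.7  0.3  0.6]
```

The force dropped to the bare weight, so the gate has slipped off. Next: recentre, then check.

{"name": "apply_moves", "arguments": {
  "plan": [
    [[0, -0.2, 0, -0.0015, 0, -0.0003, 0], [0, 0, 0, -0.0015, 0, -0.0003, 0], [0, 0, 0, 0, 0, -0.0003, 0]]
  ]
}}

```text
time_s: 14.1
position: [536.2, 142.5, 15.8]
eef_rot: [180.0, -0.0, 164.0]
ft_force: [-0.3, 0.6, -1.6]
width: 12.0
```

```bash
python3 look.py 6; python3 -c "
from h import *
need(536.6,143.3,15,163.9)
p=np.load('scene6.npz')['p'];cv2.imwrite('pics/s6.png',cv2.resize(np.ascontiguousarray(p[235:295,375:435,::-1]),None,fx=10,fy=10,interpolation=2))"
```

```text
pos [536.2 142.5  15.8] rot [180.  -0. 164.] ft [-0.3  0.6 -1.6] mom [-0.02 -0.12  0.01] w 12.0 t 14.1
turn [ 0.02 -0.03 -0.02] shift mm [  0.8   3.  -84.2]
pos [536.  142.6  15.9] rot [180.  -0. 164.] ft [-0.8 -0.1 -1.4] mom [-0.   -0.13 -0.04] w 11.9 t 14.2
turn [ 0.02 -0.04  0.09] shift mm [-0.3  0.9  0.9]
```

View pics/s6.png

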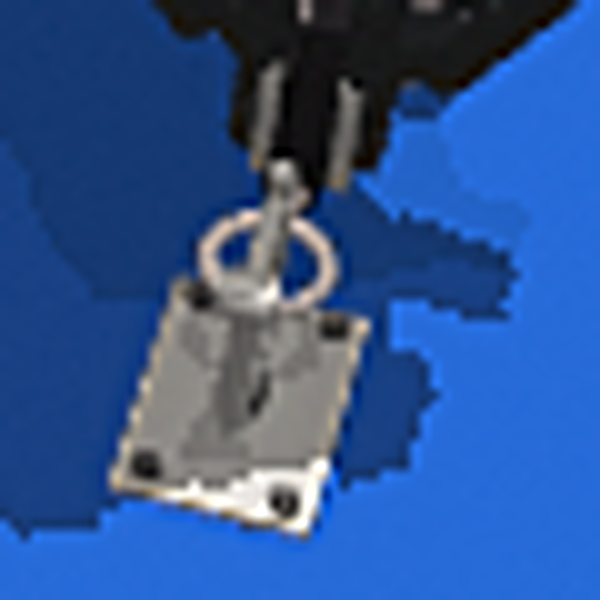

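The gate shows as one light bar from the bracket to the nose at crop (285,170), passing over the ring at (268,260), so it is shut above the ring. Now the pull test: raise first, then creep up.

{"name": "apply_moves", "arguments": {
  "plan": [
    [[0, 0, 0, 0, 0.0005, -0.003, 0], [0, 0, 0, 0, 0, -0.003, 0], [0, 0, 0, 0, 0, -0.003, 0], [0, 0, 0, 0, 0, -0.003, 0], [0, 0, 0, 0, 0, -0.0015, 0], [0, 0, 0, 0, 0, 0, 0]]
  ]
}}

```text
time_s: 14.8
position: [536.6, 143.2, 31.2]
eef_rot: [180.0, 0.0, 164.0]
ft_force: [0.2, -0.3, -1.9]
width: 12.3
```

```bash
python3 -c "
from h import *
need(536.6,143.3,35,163.9)"
```

```text
pos [536.6 143.2  31.2] rot [180.   0. 164.] ft [ 0.2 -0.3 -1.9] mom [ 0.   -0.08  0.02] w 12.3 t 14.8
turn [0.05 0.02 0.09] shift mm [ 0.   0.1 -3.8]
```

{"name": "apply_moves", "arguments": {
  "plan": [
    [[0, 0, 0, 0, 0, -0.001, 0], [0, 0, 0, 0, 0, -0.001, 0], [0, 0, 0, 0, 0, -0.001, 0]]
  ]
}}

```text
time_s: 15.1
position: [536.4, 143.1, 34.3]
eef_rot: [180.0, 0.0, 164.0]
ft_force: [0.6, 0.7, -0.1]
width: 11.9
```

{"name": "apply_moves", "arguments": {
  "plan": [
    [[0, 0, 0, 0, 0, -0.0008, 0]]
  ]
}}

```text
time_s: 15.2
position: [536.4, 143.1, 35.1]
eef_rot: [180.0, -0.0, 164.0]
ft_force: [0.1, -0.5, -1.8]
width: 12.2
```

{"name": "apply_moves", "arguments": {
  "plan": [
    [[0, 0, 0, 0, 0, -0.0008, 0]]
  ]
}}

```text
time_s: 15.3
position: [536.3, 143.1, 35.9]
eef_rot: [180.0, -0.0, 164.0]
ft_force: [0.1, 0.6, -2.2]
width: 12.1
```

{"name": "apply_moves", "arguments": {
  "plan": [
    [[0, 0, 0, 0, 0, -0.0006, 0]]
  ]
}}

```text
time_s: 15.4
position: [536.3, 143.1, 36.6]
eef_rot: [180.0, -0.0, 164.0]
ft_force: [0.5, -0.6, -2.5]
width: 11.9
```

{"name": "apply_moves", "arguments": {
  "plan": [
    [[0, 0, 0, 0, 0, -0.0006, 0]]
  ]
}}

```text
time_s: 15.5
position: [536.3, 143.1, 37.2]
eef_rot: [180.0, -0.0, 164.0]
ft_force: [0.8, 0.1, -1.5]
width: 11.8
```

{"name": "apply_moves", "arguments": {
  "plan": [
    [[0, 0, 0, 0, 0, -0.0005, 0]]
  ]
}}

```text
time_s: 15.6
position: [536.3, 143.1, 37.7]
eef_rot: [180.0, -0.0, 164.0]
ft_force: [0.5, -0.2, -2.7]
width: 11.8
```

{"name": "apply_moves", "arguments": {
  "plan": [
    [[0, 0, 0, 0, 0, -0.0005, 0]]
  ]
}}

```text
time_s: 15.7
position: [536.2, 143.0, 38.1]
eef_rot: [180.0, -0.0, 164.0]
ft_force: [0.7, 0.8, -4.5]
width: 12.3
```

{"name": "apply_moves", "arguments": {
  "plan": [
    [[0, 0, 0, 0, 0, -0.0005, 0]]
  ]
}}

```text
time_s: 15.8
position: [536.1, 143.0, 38.4]
eef_rot: [180.0, -0.0, 164.0]
ft_force: [2.3, -0.2, -6.0]
width: 12.0
```

{"name": "apply_moves", "arguments": {
  "plan": [
    [[0, 0, 0, 0, 0, -0.0005, 0]]
  ]
}}

```text
time_s: 15.9
position: [536.1, 143.0, 38.7]
eef_rot: [180.0, -0.1, 164.0]
ft_force: [2.1, -0.1, -5.5]
width: 11.6
```

{"name": "apply_moves", "arguments": {
  "plan": [
    [[0, 0, 0, 0, 0, -0.0005, 0]]
  ]
}}

```text
time_s: 16.0
position: [536.0, 143.0, 38.9]
eef_rot: [180.0, -0.1, 164.0]
ft_force: [1.8, 0.2, -6.4]
width: 11.8
```

Contact with the gate came at an eye height of about 54. The net pull is now about 5 N, and I'll hold it.

{"name": "apply_moves", "arguments": {
  "plan": [
    [[0, 0, 0, 0, 0, -0.0006, 0], [0, 0, 0, 0, 0, -0.0006, 0]]
  ]
}}

```text
time_s: 16.2
position: [536.0, 143.0, 39.6]
eef_rot: [-180.0, -0.1, 164.0]
ft_force: [3.3, 1.0, -10.5]
width: 11.8
```

{"name": "apply_moves", "arguments": {
  "plan": [
    [[0, 0, 0, 0, 0, -0.0005, 0], [0, 0, 0, 0, 0, -0.0005, 0]]
  ]
}}

```text
time_s: 16.4
position: [535.9, 142.9, 40.1]
eef_rot: [-180.0, -0.1, 164.0]
ft_force: [4.9, 0.5, -11.3]
width: 11.9
```

```bash
python3 -c "
from h import *
need(536.6,143.3,35,163.9)"
```

```text
pos [535.9 142.9  40.1] rot [-1.80e+02 -1.00e-01  1.64e+02] ft [  4.9   0.5 -11.3] mom [ 0.22 -0.28  0.09] w 11.9 t 16.4
turn [-0.03 -0.14  0.09] shift mm [-0.6  0.6  5.1]
```

{"name": "apply_moves", "arguments": {
  "plan": [
    [[0, 0, 0, -0.0003, 0, 0.0001, 0]]
  ]
}}

```text
time_s: 16.5
position: [536.0, 142.9, 39.8]
eef_rot: [-180.0, -0.2, 164.0]
ft_force: [2.8, 0.9, -9.7]
width: 11.9
```

{"name": "apply_moves", "arguments": {
  "plan": [
    [[0, 0, 0, -0.0003, 0, -0.0001, 0]]
  ]
}}

```text
time_s: 16.6
position: [536.0, 142.8, 39.7]
eef_rot: [-180.0, -0.2, 164.0]
ft_force: [2.2, 1.0, -9.9]
width: 11.9
```

{"name": "apply_moves", "arguments": {
  "plan": [
    [[0, 0, 0, -0.0002, 0, -0.0002, 0]]
  ]
}}

```text
time_s: 16.7
position: [536.0, 142.8, 39.9]
eef_rot: [-180.0, -0.2, 164.0]
ft_force: [2.3, 0.9, -10.4]
width: 12.1
```

{"name": "apply_moves", "arguments": {
  "plan": [
    [[0, 0, 0, -0.0002, 0, 0.0002, 0]]
  ]
}}

```text
time_s: 16.8
position: [536.0, 142.8, 39.7]
eef_rot: [-180.0, -0.3, 164.0]
ft_force: [1.6, 1.6, -9.2]
width: 12.0
```

{"name": "apply_moves", "arguments": {
  "plan": [
    [[0, 0, 0, -0.0001, 0, -0.0001, 0], [0, 0, 0, -0.0001, 0, -0.0001, 0]]
  ]
}}

```text
time_s: 17.0
position: [536.0, 142.8, 39.9]
eef_rot: [-180.0, -0.3, 164.0]
ft_force: [2.3, 0.7, -9.6]
width: 12.0
```

{"name": "apply_moves", "arguments": {
  "plan": [
    [[0, 0, 0, -0.0001, 0, -0.0001, 0], [0, 0, 0, -0.0001, 0, -0.0001, 0]]
  ]
}}

```text
time_s: 17.2
position: [536.0, 142.8, 40.0]
eef_rot: [-180.0, -0.3, 164.0]
ft_force: [2.2, 1.5, -10.4]
width: 12.0
```

{"name": "apply_moves", "arguments": {
  "plan": [
    [[0, 0, 0, -0.0001, 0, -0.0001, 0], [0, 0, 0, -0.0001, 0, -0.0001, 0]]
  ]
}}

```text
time_s: 17.4
position: [536.0, 142.7, 40.1]
eef_rot: [-180.0, -0.3, 164.0]
ft_force: [2.1, 1.3, -10.6]
width: 12.1
```

The pull is about 8–9 N and steady. I'll ease to about 6–7 N, look, and hold another second.

{"name": "apply_moves", "arguments": {
  "plan": [
    [[0, 0, 0, 0, 0, 0.0003, 0], [0, 0, 0, 0, 0, 0.0001, 0]]
  ]
}}

```text
time_s: 17.6
position: [536.0, 142.8, 39.7]
eef_rot: [-180.0, -0.3, 164.0]
ft_force: [1.3, 1.3, -8.4]
width: 11.8
```

{"name": "apply_moves", "arguments": {
  "plan": [
    [[0, 0, 0, 0, 0, -0.0001, 0], [0, 0, 0, 0, 0, -0.0001, 0], [0, 0, 0, 0, 0, 0, 0]]
  ]
}}

```text
time_s: 17.9
position: [536.0, 142.8, 39.9]
eef_rot: [-180.0, -0.3, 164.0]
ft_force: [2.6, 0.4, -9.8]
width: 12.1
```

```bash
python3 look.py 7; python3 -c "
from h import *
need(536.6,143.3,15,163.9)
p=np.load('scene7.npz')['p'];cv2.imwrite('pics/s7.png',cv2.resize(np.ascontiguousarray(p[235:295,375:435,::-1]),None,fx=10,fy=10,interpolation=2))"
```

```text
pos [536.  142.8  39.9] rot [-180.    -0.3  164. ] ft [ 2.6  0.4 -9.8] mom [0.37 0.09 0.07] w 12.1 t 17.9
turn [-0.04 -0.32  0.03] shift mm [  0.8   2.7 -60.1]
pos [536.  142.8  40. ] rot [-180.    -0.3  164. ] ft [  1.4   1.  -10. ] mom [0.29 0.09 0.07] w 12.1 t 18.0
turn [-0.04 -0.32  0.13] shift mm [-0.6  0.7 25. ]
```

View pics/s7.png

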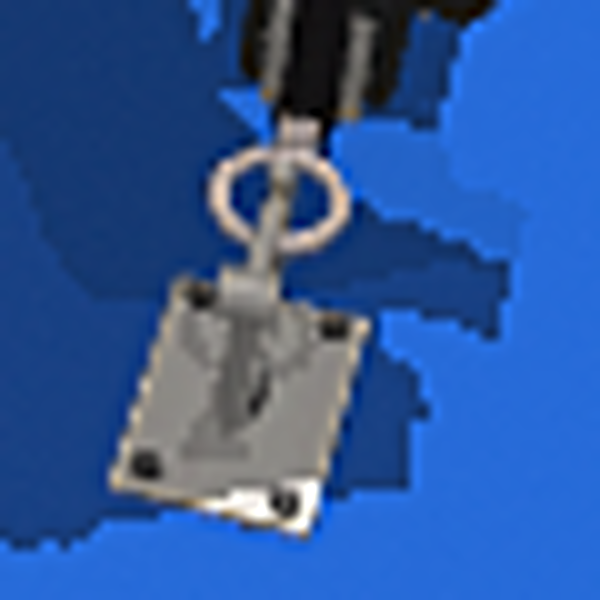

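The gate bar crosses over the ring at crop (265,240), so the eye bears on the shut gate from below. I'll hold briefly and then lower.

{"name": "apply_moves", "arguments": {
  "plan": [
    [[0, 0, 0, 0, 0, 0.0001, 0], [0, 0, 0, 0, 0, 0, 0], [0, 0, 0, 0, 0, 0, 0], [0, 0, 0, 0, 0, 0, 0], [0, 0, 0, 0, 0, 0, 0]]
  ]
}}

```text
time_s: 18.5
position: [536.0, 142.8, 39.9]
eef_rot: [-180.0, -0.3, 164.0]
ft_force: [2.5, 1.7, -10.2]
width: 12.0
```

{"name": "apply_moves", "arguments": {
  "plan": [
    [[0, 0, 0, 0, 0, 0.001, 0], [0, -0.1, 0, 0, 0, 0.002, 0], [0, -0.1, 0, 0, 0.0003, 0.003, 0], [0, -0.1, 0, 0, 0.0003, 0.003, 0], [0, 0, 0, 0, 0, 0.003, 0], [0, 0, 0, 0, 0, 0.003, 0], [0, 0, 0, 0, 0, 0.002, 0], [0, 0, 0, 0, 0, 0, 0]]
  ]
}}

```text
time_s: 19.3
position: [538.0, 143.2, 23.8]
eef_rot: [180.0, 0.3, 164.0]
ft_force: [0.1, 0.2, -1.4]
width: 11.7
```

```bash
python3 -c "
from h import *
need(536.6,143.3,10.5,163.9)"
```

```text
pos [538.  143.2  23.8] rot [180.    0.3 164. ] ft [ 0.1  0.2 -1.4] mom [-0.03 -0.05 -0.01] w 11.7 t 19.3
turn [0.02 0.29 0.09] shift mm [ 1.4 -0.3 13.3]
```

{"name": "apply_moves", "arguments": {
  "plan": [
    [[0, 0.2, 0, 0.0012, 0, 0.003, 0], [0, 0, 0, 0, 0, 0.003, 0], [0, 0, 0, 0, 0, 0.0025, 0], [0, 0, 0, 0, 0, 0.001, 0], [0, 0, 0, 0, 0, 0, 0]]
  ]
}}

```text
time_s: 19.8
position: [536.7, 143.5, 13.4]
eef_rot: [180.0, 0.1, 164.0]
ft_force: [0.2, 0.1, -1.5]
width: 12.1
```

{"name": "apply_moves", "arguments": {
  "plan": [
    [[0, 0, 0, 0, 0, 0.001, 0], [0, 0, 0, 0, 0, 0.0007, 0]]
  ]
}}

```text
time_s: 20.0
position: [536.9, 143.6, 11.7]
eef_rot: [180.0, 0.1, 164.0]
ft_force: [-0.6, -0.3, -1.3]
width: 12.1
```

```bash
python3 -c "
from h import *
need(536.6,143.3,10.5,163.9)"
```

```text
pos [536.9 143.6  11.7] rot [1.80e+02 1.00e-01 1.64e+02] ft [-0.6 -0.3 -1.3] mom [-0.01 -0.12  0.05] w 12.1 t 20.0
turn [0.02 0.08 0.09] shift mm [ 0.2 -0.3  1.2]
```

{"name": "apply_moves", "arguments": {
  "plan": [
    [[0, 0, 0, 0, 0, 0.0006, 0], [0, 0, 0, 0, 0, 0.0004, 0]]
  ]
}}

```text
time_s: 20.2
position: [536.9, 143.6, 10.6]
eef_rot: [180.0, 0.1, 164.0]
ft_force: [-1.2, -0.5, -1.8]
width: 12.1
```

{"name": "apply_moves", "arguments": {
  "plan": [
    [[0, 0, 0, 0, 0, 0.0003, 0], [0, 0, 0, 0, 0, 0.0003, 0]]
  ]
}}

```text
time_s: 20.4
position: [537.1, 143.6, 10.2]
eef_rot: [180.0, 0.1, 164.0]
ft_force: [-0.2, -0.4, 1.0]
width: 11.5
```

The bowl has touched down, so I'll release.

{"name": "apply_moves", "arguments": {
  "plan": [
    [[0, 0, 0, 0, 0, 0, 0.015], [0, 0, 0, 0, 0, 0, 0.02], [0, 0, 0, 0, 0, 0, 0.03], [0, 0, 0, 0, 0, 0, 0.045], [0, 0, 0, 0, 0, 0, 0.06], [0, 0, 0, 0, 0, 0, 0.06], [0, 0, 0, 0, 0, 0, 0.06]]
  ],
  "force": 20
}}

```text
time_s: 21.1
position: [537.4, 143.7, 10.6]
eef_rot: [179.9, 0.1, 164.0]
ft_force: [0.0, -0.1, -0.3]
width: 59.9
```

```bash
python3 look.py 8; python3 -c "
from h import *
need(536.6,143.3,100,163.9)"
```

```text
pos [537.4 143.7  10.6] rot [1.799e+02 1.000e-01 1.640e+02] ft [ 0.  -0.1 -0.3] mom [ 0.02  0.02 -0.08] w 59.9 t 21.1
turn [ 0.07  0.14 -0.01] shift mm [  1.3   1.5 -89.4]
pos [537.4 143.7  10.6] rot [1.799e+02 1.000e-01 1.640e+02] ft [-0.1  0.6  0.3] mom [ 0.02  0.02 -0.02] w 59.9 t 21.2
turn [0.07 0.14 0.08] shift mm [  0.4  -0.5 -89.4]
```

View pics/l8.png

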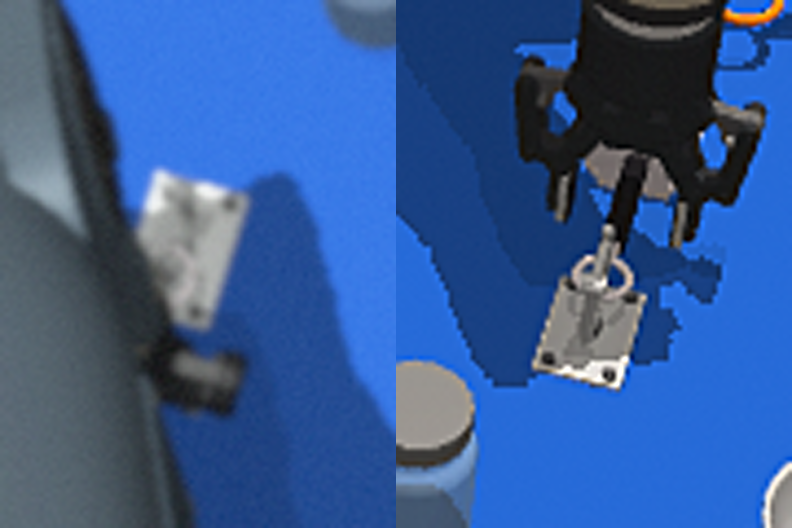

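The scene crop shows the fingers open and clear of the black handle. The ring at (602,275) lies around the nose, with the gate bar above it. I'll lift straight up and away.

{"name": "apply_moves", "arguments": {
  "plan": [
    [[0, 0, 0, 0, 0, -0.008, 0.06], [0, 0, 0, 0, 0, -0.02, 0.06], [0, 0, 0, 0, 0, -0.03, 0.06], [0, 0, 0, 0, 0, -0.03, 0.06], [0, 0, 0, 0, 0, -0.03, 0.06], [0, 0, 0, 0, 0, -0.03, 0.06], [0, 0, 0, 0.03, 0, -0.02, 0.06], [0, 0, 0, 0.04, 0, -0.01, 0.06], [0, 0, 0, 0.04, 0, -0.005, 0.06], [0, 0, 0, 0.04, 0, -0.005, 0.06], [0, 0, 0, 0.02, 0, 0, 0.06], [0, 0, 0, 0, 0, 0, 0.06], [0, 0, 0, 0, 0, 0, 0.06]]
  ]
}}

```text
time_s: 22.5
position: [368.4, 191.5, 212.8]
eef_rot: [179.6, 0.4, 163.9]
ft_force: [0.3, -0.6, 0.9]
width: 59.9
```

```bash
python3 look.py 9
python3 - <<'E'
from h import *
p=np.load('scene9.npz')['p'];d=np.load('scene9.npz')['d'];cv2.imwrite('pics/s9.png',p[:,:,::-1])
cv2.imwrite('pics/s9c.png',cv2.resize(np.ascontiguousarray(p[215:295,360:440,::-1]),None,fx=7,fy=7,interpolation=2))
E
python3 eye.py 9 10.3 394,256,22,16
```

```text
pos [368.4 191.5 212.8] rot [179.6   0.4 163.9] ft [ 0.3 -0.6  0.9] mom [-0.02 -0.02  0.03] w 59.9 t 22.5
turn [ 0.37  0.42 -0.07] shift mm [-173.2    1.6  114.1]
outer [613.  116.3] [ 4.8 18.4] hook frame [ 5.6 -8.2]
outer [592.6 134.4] [33.8 52.2] hook frame [-19.    3.6]
hole [585.3 137.9] [13.2 30.4] hook frame [-27.    4.9]
nose tip z 67 [-18.8  -0.4]
nose tip z 73 [-12.8   0.2]
nose tip z 79 [-6.8  0.9]
fk eye world [421.7 176.  212.8] hook avg frame [-194.6   -2.7]
```

View pics/s9c.png

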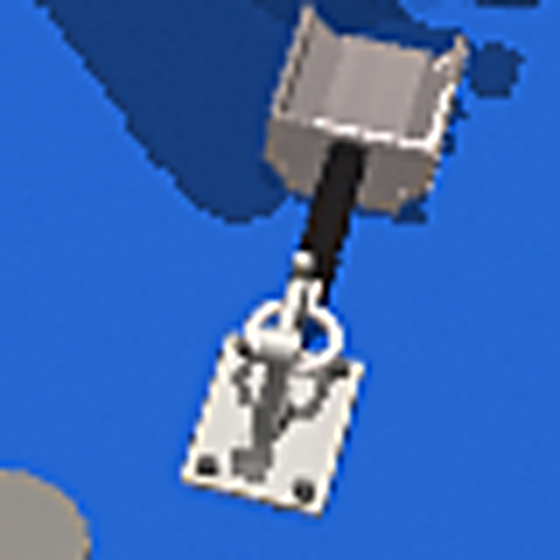

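View pics/s9.png

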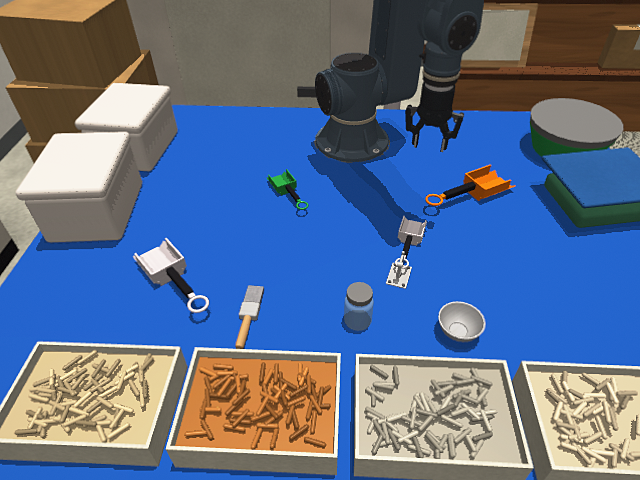

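View pics/l9.png

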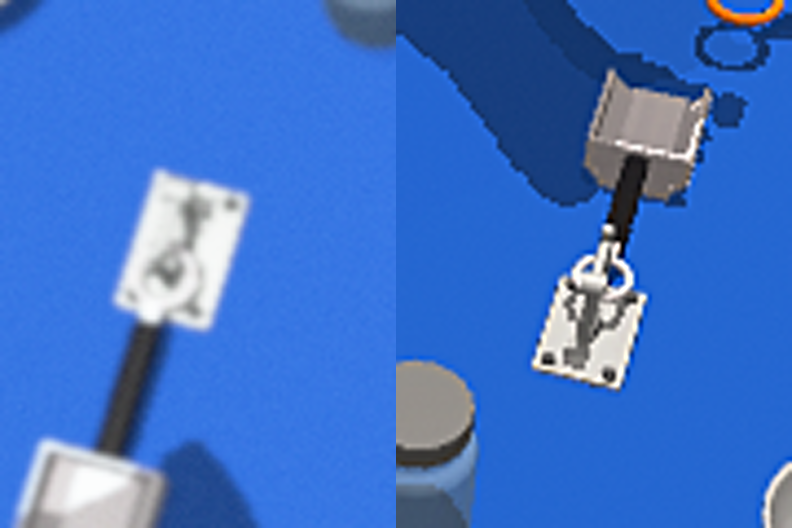

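Both views show the scoop lying flat with its ring around the nose, the gate above the ring, and the bystanders in place. In the top crop the ring centre is at (172,280). I'll do a final position check and hand in.

Run:
```python
from h import *
a=np.radians(-16.1); M=np.array([[np.cos(a),np.sin(a)],[-np.sin(a),np.cos(a)]])
print(M@(onz('top',[[210+172/4.4,150+280/4.4]],26)[0,:2]-[609.7,123.2]))
a=np.load('top0.npz')['p'].astype(int);p=np.load('top9.npz')['p'].astype(int)
for n,(x,y,w,h) in dict(dish=(170,108,55,52),jar=(276,116,40,48),brush=(390,104,28,80)).items():
    print(n,np.abs(a-p)[y:y+h,x:x+w].mean().round(2))
print(close_job())
```

```text
[-21.233843    -5.46773947]
dish 6.55
jar 5.98
brush 6.16
the job is handed in; nothing more can be done
None
```

I clipped the scoop to the hook, proved it with a pull test, laid it flat and let go, and handed the job in at about 22.6 s. `close_job()` gave no verdict.

- **Clipping:** I pushed the eye down over the nose. It met the gate at an eye height of about 62 mm. The press read up to about 8 N, and the gate slipped off at about 33 mm. The picture then showed the gate shut above the ring.
- **Pull test:** The eye met the underside of the gate at about 54 mm, so the stem sticks out about 3 mm. For about two seconds the pull read 7 to 9 N net of the scoop's weight, after a brief peak near 10.7 N. The picture showed the gate shut, with the ring below it.
- **Final checks:** The scoop lies flat and the gripper is open and clear. The top view puts the eye at x = -21 mm and y = -5.5 mm in the hook's frame, inside the limits of -37 to -4 mm and ±11 mm. The dish, jar and brush look unmoved by eye; the picture-difference check showed only a uniform low level.
- **Checks that disagreed:**
  - The two cameras differ by 2 to 3 mm in the ring's position.
  - The final scene-camera fit of the eye was unusable because the hook hides part of the ring. It gave y of about +4 to +5 mm, so the final y is known only to lie within about 5.5 mm of zero.
  - On the way down the scoop drifted about 3 mm in x and then 4 mm in y against the gate, and I corrected both.

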